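Hang the fill gauge back on its stand in the ink lab

ROBOT

A 6-joint arm with a two-finger parallel gripper is mounted at the origin on the work surface. World frame = base frame: x ahead of the robot, y to its left, z up, the work surface at z = 0. Lengths are in m, angles in degrees, forces in N, time in s.
With the tool pointing down it reaches from about 0.4 to 0.825 m from the base axis. Payload 7 kg.
Tool frame: the origin (TCP) lies midway between the tips of the shut fingers; the grasp point (between the pads) lies 19 mm behind it; z points along the fingers, y is the line along which they close (so a half turn about z gives the same grasp; the last joint's range is limited). The gripper opens to 88 mm and grips with 3 to 60 N. Pads are 19 mm wide; open, the fingers measure 130 mm over their backs; the gripper's body (78 mm by 193 mm) begins 47 mm behind the grasp point.
Start: joints at [16.507, 20.546, 0.682, 0, -70.136, -16.507], TCP at [0.675, -0, 0.203] pointing down, gripper open.
Joint ranges: [-176.03, 176.03], [-82.01, 121.73], [-58.28, 71.71], [-173.87, 95.51], [-174.79, -0.11], [-173.66, 173.66]. Speed limits (degrees/s): [136.94, 136.94, 172.46, 180, 180, 180].

INTERFACE

Orientations are given as [roll, pitch, yaw] about the fixed x, y, z axes, in that order (R = Rz(yaw) Ry(pitch) Rx(roll)).
In Python, from plant import r, eyes, workorder gives the robot as it stands.
- The arm moves only by the tool step_arm, never from a script. Its argument "plan" is a list of rows, each a list of 5 numbers: the shift along the tool's x, y, z each as a share of 25 cm, from -1 to 1, then the turn about the tool's z as a share of 60 degrees, from -1 to 1, then the finger opening in mm, from 0 to 87.6. In form: [[x, y, z, turn, jaw], ...]. A call has 1 to 12 rows; each row is the pose to reach, as a shift and turn from the pose commanded when the call began, along the tool's axes at that moment; what a row does not reach only later rows make up. A row lasts 1/12 s, in which the tool goes at most 41.7 mm and 7.16 degrees, less where a joint would pass 70% of its speed; a pose out of reach is approached as far as the arm can. A call with a number of a shift or a turn outside -1 to 1 is refused whole. A call with a gripper value outside its range is refused whole. The fingers move at their own pace and stop on an object; "newtons" is the grip in N (left out, the last holds). Time passes only in rows, so rows that repeat a pose let the fingers close. It gives the time, the measured TCP pose, the force, the opening and the grip force at its end, in the units of the state.
- r.get_state(): the state, without advancing time (a new reading comes with each control period).
- eyes.capture(name): name is "scene" or "side" or "wrist"; returns the picture (384x512x3 uint8, red, green, blue); there is no depth.
- eyes.camera_model(name): a dict with "fov_y" (degrees; the focal length in pixels is half the picture's height over the tangent of half this angle, whatever the lens; pixels are square), "cx", "cy" (the principal point, pixels), "world_to_cam" (4x4, takes a point from world to camera coordinates); the wrist camera has in their place "hand_eye" (4x4, takes a point from camera to tool coordinates, whose origin is the TCP and whose axes are the flange's). Camera axes: x right, y up, looking along -z (the intrinsics and any distortion apply to the point x, -y, -z); pixel columns grow to the right and rows downward; lengths in m; the calibration is good to about 2 mm. A picture is of the moment at which its call begins: read the wrist's pose just before it. camera_model takes no time and is no camera call.
- workorder.close_job(): hands the job in; it is judged then, once.
The state is a dict: "time_s": time; "joints": joint angles; "qd": joint speeds; "joint_torque": joint torques, N m; "tcp_pos": TCP position; "eef_rot": TCP orientation; "contact_force": force on the tool from outside, world axes, zero at the start; "moment": the same for the moment, N m; "gripper_width": finger opening in m; "gripper_force": force on a finger pad.
Only numpy, scipy, OpenCV 4.12 (cv2) and the standard library are available. Lean on these libraries where they do the work, as an engineer would, in place of code of your own. Each camera call takes 0.05 s, during which the arm holds its last target. There are 200 camera calls.

TASK

Take the graduated fill gauge out of its slotted holder and hang it by its window on the hook of the stand, with its marked face pointing outward (away from the post), hanging straight and at rest across the hook arm. Leave the plain scraper in its holder and the jar where it stands.

Things in the scene. Friction and masses are not known exactly. Their poses are not given: they have to be found in the camera images.
- gauge: Aluminium plate 8 (x) x 56 x 185 mm in a slotted block (45 high, pocket 35 deep). Window through x: 40 wide, 38 high, shallow V roof; origin at roof apex, mid-thickness; foot at z -133. Flat grip tab above: 34 wide, z +6 to +52. +x = normal of the marked face (black lines and a small block 10 mm proud, seen from above), +z up. 0.16 kg
- hook: Fixed stand. Origin on the axis of the 18 mm post, level with the arm's top, 200 mm above table. Arm: 8 mm round steel bar from the post along +x (outward), level for 78 mm, then turned up; tip ends at x 90, 10 mm above the arm's top. Nothing of the stand is higher. Base plate 130 x 130 x 12 mm. +z up
- scraper: Plain scraper, blade down in a second identical block: steel blade 58 wide, 6 thick, no window or marks, black grip 28 x 18 mm; top 126 mm above the table. Origin mid lower edge of the blade, z up. Bystander
- jar: Pale whitish lidded jar with paper label, 68 mm diameter, 85 mm high, on the table. Origin at centre of its underside, z up. Bystander
Not all that is in view belongs to the job. Of the things like the gauge, leave any that is blue, orange or yellow; of the rest the larger one is meant.

How it is judged (in metres and radians):
At the end, for the whole second after the job is handed in: The gauge hangs at rest on the level part of the hook arm: the roof of its window within 15 mm sideways and 10 mm in height of the arm's top, 10 to 82 mm out from the post axis, upright within 17 degrees, its face square to the arm within 23 degrees, and the marked face away from the post (x of gauge in the frame of hook between 0.01 and 0.082 m and y of gauge in the frame of hook between -0.015 and 0.015 m and z of gauge in the frame of hook between -0.01 and 0.01 m and x of hook in the frame of gauge below -0.005 m and angle between the x axis of gauge and the x axis of hook, either way round below 0.4 rad and angle between gauge's own z axis and vertical below 0.3 rad and contact force between gauge and hook above 0.3 N and linear speed of gauge below 0.03 m/s and angular speed of gauge below 0.4 rad/s); the robot touches nothing.
It fails at once if the scraper is moved more than 30 mm or tipped (distance of scraper from where it was at the start of the episode above 0.03 m or angle between scraper's own z axis and vertical above 0.5 rad).
It fails at once if the jar is moved more than 30 mm or tipped (distance of jar from where it was at the start of the episode above 0.03 m or angle between jar's own z axis and vertical above 0.5 rad).
It also fails if it takes over 40 s, if anything falls off the work surface, if the arm or the gripper's body presses on something with over 40 N, if the wrist force passes 120 N, or if a joint passes its speed limit or range.

## Working session

There is one attempt and no reset: what is moved stays moved. The work goes in short steps, Python scripts to look and compute and a tool call to move; the robot and the scene stay as the last step left them, time stands still between calls to the robot, and variables do not carry over. Pictures are saved under pics/ and viewed, at most 10 in all, crops included, and the job is handed in when it is done.

Besides the shell and the picture viewer there is one more tool, called in YAML: its name, and indented under it one key for each argument. step_arm: Moves the arm, as the interface text tells. Its arguments: {"type":"object","properties":{"plan":{"type":"array"},"newtons":{"type":"number"}},"required":["plan"]}

```bash
mkdir -p pics
cat > h.py <<'E'
import numpy as np,cv2
from plant import r,eyes,workorder
def K(m): f=192/np.tan(np.radians(m['fov_y'])/2); return f,m['cx'],m['cy']
E
python3 - <<'E'
from h import *
for n in ["scene","side"]:
    im=eyes.capture(n); cv2.imwrite(f"pics/{n}0.png",cv2.resize(im[:,:,::-1],(800,600)))
    print({k:np.round(v,4).tolist() if not isinstance(v,str) else v for k,v in eyes.camera_model(n).items()})
m=eyes.camera_model("wrist");print(m); print(r.get_state())
E
```

```text
{'fov_y': 53.5962, 'cx': 252.4511, 'cy': 190.9802, 'world_to_cam': [[-0.3156, 0.9488, 0.0125, 0.1163], [-0.6857, -0.2371, 0.6882, 0.3329], [0.6559, 0.2086, 0.7254, -1.2994], [0.0, 0.0, 0.0, 1.0]]}
{'fov_y': 54.3354, 'cx': 254.5634, 'cy': 188.5423, 'world_to_cam': [[0.9645, -0.2633, 0.0216, -0.5501], [0.1385, 0.5736, 0.8073, -0.2497], [-0.2249, -0.7757, 0.5897, -0.7382], [0.0, 0.0, 0.0, 1.0]]}
{'fov_y': 63.18624328976898, 'cx': 256.3778169776836, 'cy': 190.08562406284608, 'hand_eye': array([[ 4.31530649e-04,  9.69834363e-01,  2.43764481e-01,
         6.53486204e-02],
       [ 9.99999887e-01, -4.67718841e-04,  9.05759716e-05,
         3.32714083e-04],
       [ 2.01856930e-04,  2.43764414e-01, -9.69834455e-01,
        -1.81987024e-01],
       [ 0.00000000e+00,  0.00000000e+00,  0.00000000e+00,
         1.00000000e+00]])}
{'time_s': 0.1, 'joints': array([ 1.65059114e+01,  2.05862692e+01,  6.36732390e-01, -1.58366839e-02,
       -7.01360646e+01, -1.65090829e+01]), 'qd': array([ 0.08174061,  0.00341336, -0.00565333,  0.16038748,  0.03089592,
       -0.08177657]), 'joint_torque': array([-1.42273191e-03, -5.84165347e+01,  2.93752134e+01,  7.01551259e+00,
        1.01412315e-02, -6.66964229e-05]), 'tcp_pos': array([ 6.74509657e-01, -6.03299478e-05,  2.02416969e-01]), 'eef_rot': array([ 1.79913697e+02, -1.00526236e-02, -9.00085561e+01]), 'contact_force': array([ 0.1706079 , -0.75418356,  0.10044854]), 'moment': array([0.06432642, 0.01077339, 0.02377365]), 'gripper_force': 0.0, 'gripper_width': 0.08750410500729036}
```

View pics/scene0.png

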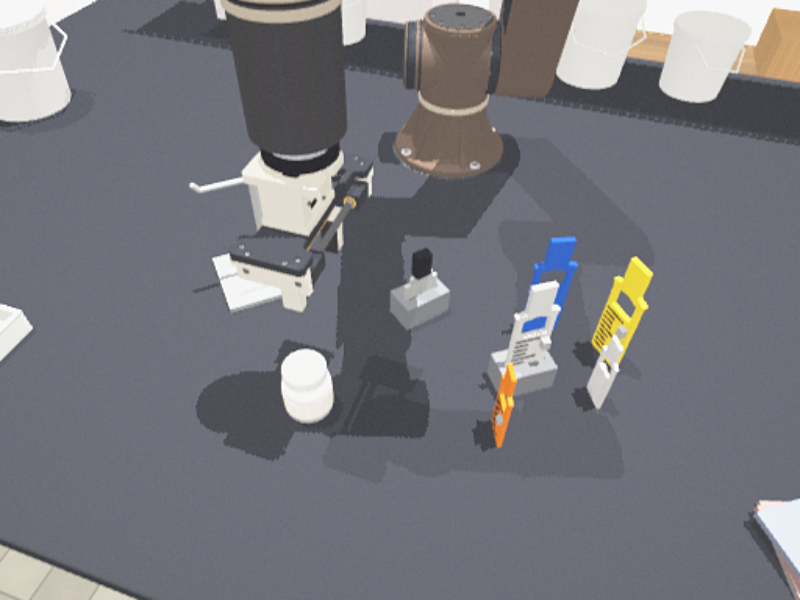

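View pics/side0.png

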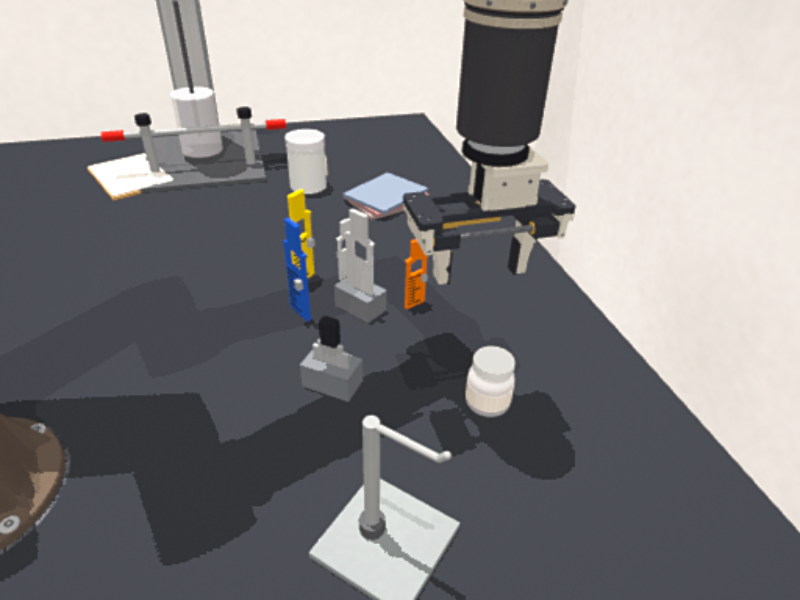

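The scene view shows the white gauge in its holder at about (535,330), marked face towards this camera, with blue, yellow, orange and small white decoys around it. The side view shows the gauge at (355,255), the hook's post top at (372,420) and its arm tip at (445,457). I'll zoom in on these.

Run:
```python
from h import *
a=cv2.imread("pics/scene0.png");b=cv2.imread("pics/side0.png")
s=cv2.resize(eyes.capture("scene")[170:270,300:400,::-1],(400,400),interpolation=cv2.INTER_CUBIC)
i=eyes.capture("side")[:,:,::-1]
t=cv2.resize(i[125:225,190:290],(400,400),interpolation=cv2.INTER_CUBIC)
cv2.imwrite("pics/c.png",np.hstack([s,t]))
```

```text
(no output)
```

View pics/c.png

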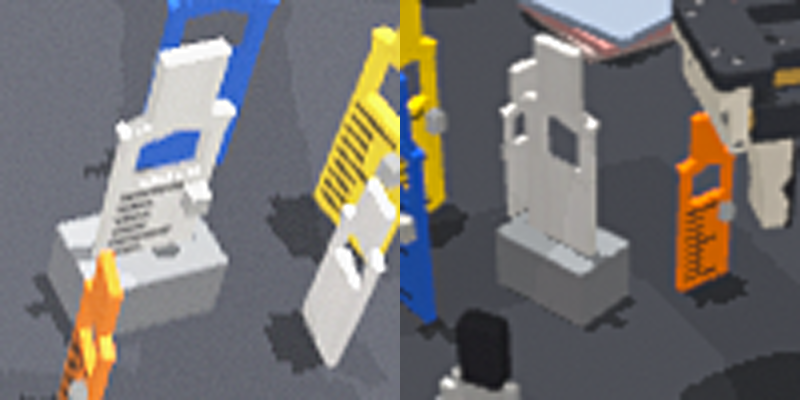

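The crop shows the tab's top edge from (340.8,182.8) to (357,180.8) px in scene, and from (224.3,135) to (235.8,137.5) px in side.

```bash
cat >> h.py <<'E'
def ray(n,u,v,T=None):
    m=eyes.camera_model(n); f,cx,cy=K(m)
    C=np.linalg.inv(m['world_to_cam']) if T is None else T@m['hand_eye']
    d=C[:3,:3]@np.array([(u-cx)/f,-(v-cy)/f,-1]); return C[:3,3],d/np.linalg.norm(d)
def plane(n,u,v,z,T=None):
    o,d=ray(n,u,v,T); return o+d*(z-o[2])/d[2]
def two(n1,p1,n2,p2):
    o,d=ray(n1,*p1);o2,d2=ray(n2,*p2); s=np.linalg.lstsq(np.c_[d,-d2],o2-o,rcond=None)[0]
    a,b=o+d*s[0],o2+d2*s[1]; return (a+b)/2,np.linalg.norm(a-b)
def pose():
    from scipy.spatial.transform import Rotation as R
    s=r.get_state();T=np.eye(4);T[:3,:3]=R.from_euler('xyz',s['eef_rot'],degrees=True).as_matrix();T[:3,3]=s['tcp_pos'];return T
E
python3 - <<'E'
from h import *
np.set_printoptions(precision=4,suppress=True)
for p,q in [((340.75,182.75),(235.75,137.5)),((357,180.75),(224.25,135))]:
    print(two("scene",p,"side",q), two("scene",p,"side",(460-q[0],q[1])), plane("scene",*p,.195),plane("side",*q,.195))
g=np.array
for n,u,v,z in [("side",372*.64,420*.64,.2),("side",445*.64,457*.64,.208),("side",371*.64,528*.64,.012),("scene",422*.64,255*.64,.126),("scene",306*.64,365*.64,.085),("side",491*.64,360*.64,.085),("scene",605*.64,400*.64,0.),("scene",498*.64,443*.64,0.),("scene",555*.64,330*.64,0.),("scene",612*.64,360*.64,0),("side",330*.64,322*.64,.126),("side",414*.64,306*.64,0),("side",306*.64,318*.64,0)]: print(n,plane(n,u,v,z))
for n in("scene","side"): print(np.linalg.inv(eyes.camera_model(n)['world_to_cam'])[:3,3])
E
```

```text
(array([0.581 , 0.2431, 0.1985]), np.float64(0.005965819941768234)) (array([0.5596, 0.248 , 0.1904]), np.float64(0.014121404814424539)) [0.5735 0.2446 0.195 ] [0.5835 0.2446 0.195 ]
(array([0.558 , 0.2725, 0.1925]), np.float64(0.004519219567215153)) (array([0.5802, 0.2666, 0.2013]), np.float64(0.024336221472526207)) [0.5578 0.2735 0.195 ] [0.5579 0.2641 0.195 ]
side [ 0.4888 -0.1839  0.2   ]
side [ 0.5426 -0.2513  0.208 ]
side [ 0.4866 -0.1845  0.012 ]
scene [0.4911 0.0816 0.126 ]
scene [ 0.7025 -0.0123  0.085 ]
side [ 0.7018 -0.0163  0.085 ]
scene [0.565  0.3826 0.    ]
scene [0.6824 0.2513 0.    ]
scene [0.4558 0.2965 0.    ]
scene [0.4877 0.3867 0.    ]
side [0.4876 0.0725 0.126 ]
side [0.6662 0.238  0.    ]
side [0.4696 0.2496 0.    ]
[1.1173 0.2397 0.7121]
[ 0.3991 -0.5742  0.6488]
```

step_arm:
  plan:
    - [-0.2, 0, -0.4, 0, 40]
    - [-1, 0.43, -0.4, -0.63, 40]
    - [-1, 0.43, -0.4, -0.63, 40]
    - [-1, 0.43, -0.4, -0.63, 40]
    - [-1, 0.43, -0.4, -0.63, 40]
    - [-1, 0.43, -0.4, -0.63, 40]
    - [-1, 0.43, -0.4, -0.63, 40]
    - [-1, 0.43, -0.4, -0.63, 40]
    - [-1, 0.43, -0.4, -0.63, 40]
    - [-1, 0.43, -0.4, -0.63, 40]
    - [-1, 0.43, -0.4, -0.63, 40]
    - [-1, 0.43, -0.4, -0.63, 40]

```text
time_s: 1.2
tcp_pos: [0.5677, 0.2489, 0.3027]
eef_rot: [179.9, -0.0, -52.3]
contact_force: [-0.7, 0.1, 0.0]
gripper_width: 0.04
gripper_force: 0.0
```

Run:
```python
from h import *
T=pose();np.save("T1.npy",T);i=eyes.capture("wrist")[:,:,::-1];cv2.imwrite("pics/w1raw.png",i);cv2.imwrite("pics/w1.png",cv2.resize(i,(800,600)))
print(T.round(4))
```

```text
[[ 6.118e-01 -7.910e-01 -8.000e-04  5.677e-01]
 [-7.910e-01 -6.118e-01 -7.000e-04  2.489e-01]
 [ 1.000e-04  1.000e-03 -1.000e+00  3.027e-01]
 [ 0.000e+00  0.000e+00  0.000e+00  1.000e+00]]
```

View pics/w1.png

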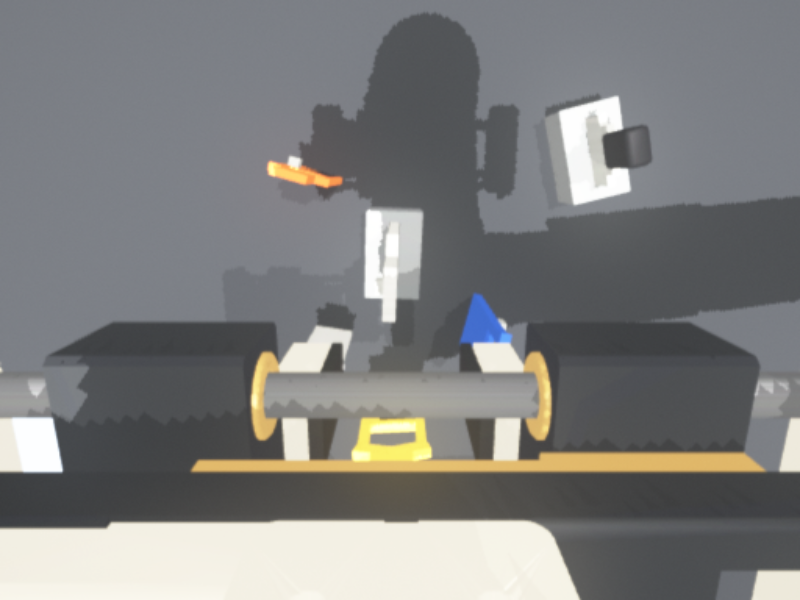

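The gauge shows edge-on at (389,222–320), its holder at (392,255), the scraper at (610,150) and the decoys around. I'll crop the gauge for its tab edge.

Run:
```python
import cv2
i=cv2.imread("pics/w1raw.png")[125:215,205:295];cv2.imwrite("pics/w1c.png",cv2.resize(i,(600,600),interpolation=cv2.INTER_CUBIC))
```

```text
(no output)
```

View pics/w1c.png

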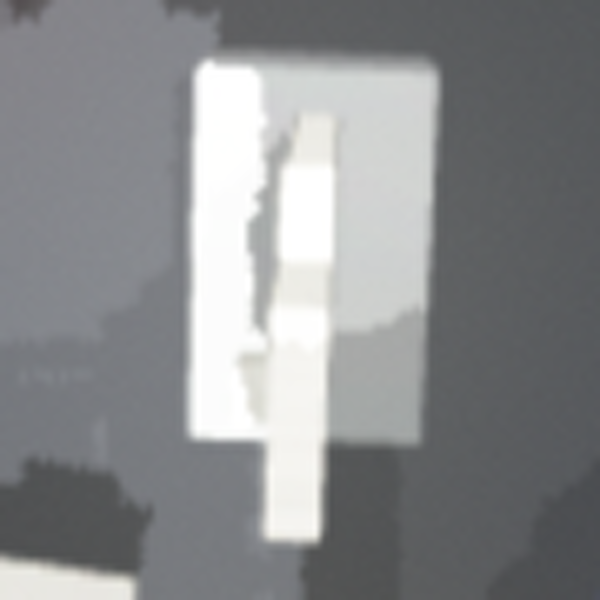

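The tab's top edge runs from (250,171) to (249,206.2) raw px, with the marked block on the image's left.

Run:
```python
from h import *
T=np.load("T1.npy")
a=plane("wrist",250,171.05,.195,T);b=plane("wrist",248.95,206.15,.195,T)
print(a,b,np.linalg.norm(a-b)); d=b-a;print(np.degrees(np.arctan2(d[1],d[0])))
Ti=np.linalg.inv(T)
for p in(a,b,(a+b)/2): print((Ti@np.r_[p,1])[:3])
```

```text
[0.57871731 0.24375384 0.195     ] [0.55850709 0.27180483 0.195     ] 0.03457326378091723
125.77205117533417
[ 0.01082685 -0.00566612  0.1077087 ]
[-0.02372645 -0.00684103  0.10770539]
[-0.0064498  -0.00625357  0.10770705]
```

step_arm:
  plan:
    - [-0.026, -0.025, 0.15, 0.03, 40]
    - [-0.026, -0.025, 0.3, 0.03, 40]
    - [-0.026, -0.025, 0.42, 0.03, 40]
    - [-0.026, -0.025, 0.52, 0.03, 40]
    - [-0.026, -0.025, 0.58, 0.03, 40]
    - [-0.026, -0.025, 0.58, 0.03, 40]
    - [-0.026, -0.025, 0.58, 0.03, 40]

```text
time_s: 1.83
tcp_pos: [0.5687, 0.2578, 0.1577]
eef_rot: [179.9, -0.0, -54.1]
contact_force: [-0.1, -0.1, 1.6]
gripper_width: 0.04
gripper_force: 0.0
```

step_arm:
  plan:
    - [0, 0, 0, 0, 0]
    - [0, 0, 0, 0, 0]
    - [0, 0, 0, 0, 0]
    - [0, 0, 0, 0, 0]
    - [0, 0, 0, 0, 0]
    - [0, 0, 0, 0, 0]
    - [0, 0, 0, 0, 0]
    - [0, 0, 0, 0, 0]
  newtons: 40

```text
time_s: 2.5
tcp_pos: [0.5688, 0.2592, 0.1588]
eef_rot: [-179.9, -0.0, -54.0]
contact_force: [0.4, 0.3, 2.6]
gripper_width: 0.0077
gripper_force: 40.0
```

step_arm:
  plan:
    - [0, 0, -0.05, 0, 0]
    - [0, 0, -0.1, 0, 0]
    - [0, 0, -0.15, 0, 0]
    - [0, 0, -0.22, 0, 0]
    - [0, 0, -0.3, 0, 0]
    - [0, 0, -0.4, 0, 0]
    - [0, 0, -0.5, 0, 0]
    - [0, 0, -0.6, 0, 0]
    - [0, 0, -0.6, 0, 0]
    - [0, 0, -0.6, 0, 0]

```text
time_s: 3.33
tcp_pos: [0.5687, 0.2594, 0.3095]
eef_rot: [-179.9, 0.0, -54.0]
contact_force: [0.7, 0.7, -2.2]
gripper_width: 0.0075
gripper_force: 40.0
```

Run:
```python
from h import *
T=pose();print(T.round(4))
i=eyes.capture("side")[:,:,::-1];j=eyes.capture("side")[:,:,::-1]
cv2.imwrite("pics/s2.png",np.hstack([cv2.resize(i[60:210,190:290],(400,600)),cv2.resize(i[250:370,200:310],(400,436))if 0 else cv2.resize(i[255:345,220:295],(400,600),interpolation=cv2.INTER_CUBIC)[:,:400]]))
# targets
h0=np.array([.4877,-.184]);d=np.array([.632,-.775])
yaw=-51
print(r.get_state()['contact_force'],r.get_state()['gripper_width'])
```

```text
[[ 5.878e-01 -8.090e-01  1.800e-03  5.687e-01]
 [-8.090e-01 -5.878e-01  1.900e-03  2.594e-01]
 [-5.000e-04 -2.500e-03 -1.000e+00  3.095e-01]
 [ 0.000e+00  0.000e+00  0.000e+00  1.000e+00]]
[ 0.14312718 -0.23848056 -1.69168668] 0.007709817654857579
```

View pics/s2.png

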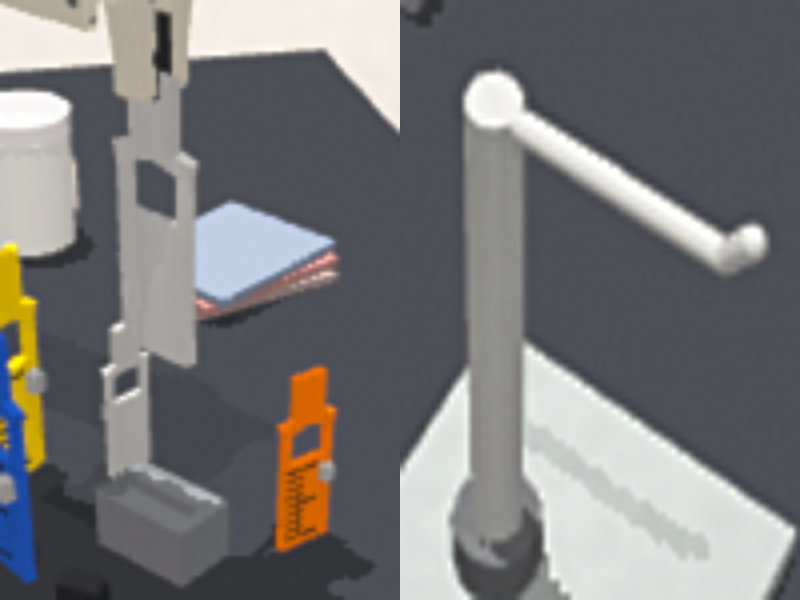

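The gauge is out and held upright above its holder. The hook's post top is at (238,269.7) px, the arm elbow at (281,293.3) and the tip at (286.6,291.5).

Run:
```python
from h import *
p=plane("side",238,269.7,.2)[:2]; a=plane("side",243.4,273,.196)[:2]; e=plane("side",280.9,293.3,.196)[:2]; t=plane("side",286.6,291.5,.207)[:2]
print(p,a,e,t)
for u,v in((p,e),(p,t),(a,e)): print(np.degrees(np.arctan2(*(v-u)[::-1])),np.linalg.norm(v-u))
T=pose()
d=(t-p)/np.linalg.norm(t-p)
for x in(.15,.045): 
  g=p+d*x; print(g,np.linalg.inv(T)[:3,:3]@np.r_[g-T[:2,3],0]/.25)
```

```text
[ 0.48827748 -0.18568773] [ 0.49572217 -0.19087233] [ 0.5403626  -0.24245959] [ 0.5460259 -0.2495174]
-47.46528922605832 0.07704482059729297
-47.8635062680092 0.08607617439228507
-49.12910284635959 0.06822033012441815
[ 0.58891234 -0.29692003] [1.84818516e+00 1.23806363e+00 1.10952393e-03]
[ 0.51846793 -0.21905742] [1.43059581 1.28299719 0.00143676]
```

step_arm:
  plan:
    - [0.05, 0.04, 0, 0.1, 0]
    - [0.15, 0.1, 0, 0.2, 0]
    - [0.27, 0.18, 0, 0.3, 0]
    - [0.39, 0.26, 0, 0.4, 0]
    - [0.5, 0.34, 0, 0.5, 0]
    - [0.62, 0.42, 0, 0.6, 0]
    - [0.73, 0.49, 0, 0.7, 0]
    - [0.83, 0.56, 0, 0.7, 0]
    - [0.9, 0.6, 0, 0.7, 0]
    - [0.92, 0.62, 0, 0.7, 0]
    - [0.92, 0.62, 0, 0.7, 0]

```text
time_s: 4.35
tcp_pos: [0.5775, -0.0198, 0.3069]
eef_rot: [179.9, -0.0, -96.1]
contact_force: [-0.3, 0.6, -1.9]
gripper_width: 0.0073
gripper_force: 40.0
```

Run:
```python
from h import *
T=pose()
print(np.linalg.inv(T)[:3,:3]@np.r_[np.array([.589,-.297])-T[:2,3],0]/.25)
```

```text
[ 1.09733486e+00 -1.64461946e-01  3.97418426e-04]
```

step_arm:
  plan:
    - [0.08, -0.1, 0, 0.1, 0]
    - [0.2, -0.2, 0, 0.2, 0]
    - [0.33, -0.28, 0, 0.3, 0]
    - [0.46, -0.3, 0, 0.4, 0]
    - [0.59, -0.3, 0, 0.5, 0]
    - [0.72, -0.3, 0, 0.6, 0]
    - [0.84, -0.27, 0, 0.7, 0]
    - [0.93, -0.22, 0, 0.7, 0]
    - [0.98, -0.18, 0, 0.7, 0]
    - [1, -0.16, 0, 0.7, 0]
    - [1, -0.16, 0, 0.7, 0]
    - [1, -0.16, 0, 0.7, 0]

```text
time_s: 5.35
tcp_pos: [0.5922, -0.27, 0.3082]
eef_rot: [180.0, 0.0, -138.0]
contact_force: [0.8, 0.4, -1.8]
gripper_width: 0.0079
gripper_force: 40.0
```

Run:
```python
from h import *
T=pose();np.save("T2.npy",T);print(T.round(4))
i=eyes.capture("side")[:,:,::-1];w=eyes.capture("wrist")[:,:,::-1]; cv2.imwrite("pics/side3raw.png",i);cv2.imwrite("pics/w3raw.png",w)
cv2.imwrite("pics/m3.png",np.hstack([cv2.resize(i[180:360,200:320],(400,600),interpolation=cv2.INTER_CUBIC),cv2.resize(w[:, 128:384],(400,600))]))
```

```text
[[-7.426e-01 -6.697e-01  3.000e-04  5.922e-01]
 [-6.697e-01  7.426e-01  3.000e-04 -2.700e-01]
 [-5.000e-04  0.000e+00 -1.000e+00  3.082e-01]
 [ 0.000e+00  0.000e+00  0.000e+00  1.000e+00]]
```

View pics/m3.png

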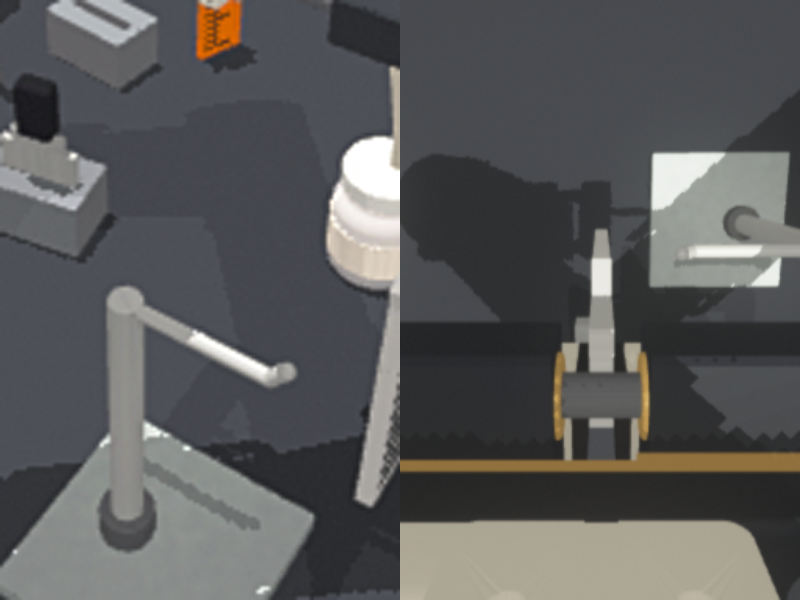

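In the wrist view the hook arm runs from its tip at raw (308.5,162.6) to about (377.6,160), nearly along tool y. The gauge hangs clear to the left of it, and the jar and scraper are unmoved.

Run:
```python
from h import *
T=np.load("T2.npy");Ti=np.linalg.inv(T)
for n,u,v,z in[("wrist",308.5,162.6,.207),("wrist",318,162.2,.196),("wrist",377.6,160,.196),("side",238,269.7,.2),("side",280.9,293.3,.196),("side",286.6,291.5,.207)]:
    p=plane(n,u,v,z,T if n=="wrist" else None);print(n,p.round(4),(Ti@np.r_[p,1])[:3].round(4))
```

```text
wrist [ 0.5452 -0.248   0.207 ] [0.0203 0.0478 0.1012]
wrist [ 0.5389 -0.2391  0.196 ] [0.0189 0.0586 0.1122]
wrist [ 0.4995 -0.1986  0.196 ] [0.021  0.1151 0.1122]
side [ 0.4883 -0.1857  0.2   ] [0.0208 0.1322 0.1082]
side [ 0.5404 -0.2425  0.196 ] [0.0201 0.0552 0.1122]
side [ 0.546  -0.2495  0.207 ] [0.0206 0.0461 0.1012]
```

step_arm:
  plan:
    - [0.04, 0, 0.06, 0, 0]
    - [0.08, 0, 0.14, 0, 0]
    - [0.08, 0, 0.22, 0, 0]
    - [0.08, 0, 0.28, 0, 0]
    - [0.08, 0, 0.297, 0, 0]
    - [0.08, 0, 0.297, 0, 0]
    - [0.08, 0, 0.297, 0, 0]

```text
time_s: 6.03
tcp_pos: [0.5778, -0.284, 0.2347]
eef_rot: [-180.0, -0.0, -137.9]
contact_force: [0.3, -0.8, -1.7]
gripper_width: 0.0079
gripper_force: 40.0
```

Run:
```python
from h import *
T=pose();Ti=np.linalg.inv(T)
for p in([.4883,-.1857,.2],[.5456,-.2488,.207]):print((Ti@np.r_[p,1])[:3].round(4))
i=eyes.capture("side")[:,:,::-1]
cv2.imwrite("pics/m4.png",cv2.resize(i[230:380,200:350],(600,600),interpolation=cv2.INTER_CUBIC))
```

```text
[0.0006 0.133  0.0346]
[0.0003 0.0477 0.0276]
```

View pics/m4.png

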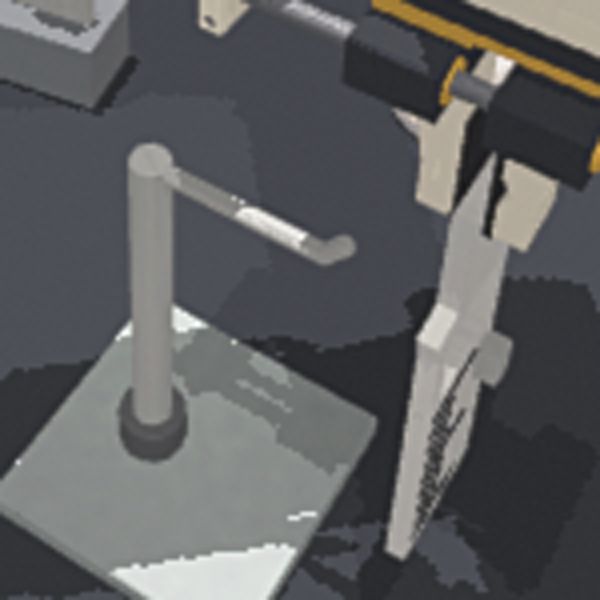

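The gauge hangs beside the hook tip with its marked face outward. I'll check its height in the grip using the shoulder corner (437,320) and foot corner (400,555).

Run:
```python
from h import *
T=pose();m=eyes.camera_model("side");f,cx,cy=K(m)
def pr(t):
    c=m['world_to_cam']@(T@np.r_[t,1]); return (np.array([cx-f*c[0]/c[2]-200,cy+f*c[1]/c[2]-230])*4).round()
for s in(0,.01,.02,.03,.04): # gauge origin below TCP by .015+s
    o=.015+s; print(s,"foot near",pr([.028,0,o+.133]),"shoulder near",pr([.028,0,o-.006]),"tab top of shoulder",pr([.017,0,o-.006]))
print("tip near",pr([.0095,.004,0]),pr([-.0095,.004,0]),pr([.0095,.02,0]))
```

```text
0 foot near [398. 550.] shoulder near [436. 329.] tab top of shoulder [450. 306.]
0.01 foot near [395. 563.] shoulder near [433. 347.] tab top of shoulder [447. 324.]
0.02 foot near [393. 577.] shoulder near [430. 365.] tab top of shoulder [444. 342.]
0.03 foot near [391. 589.] shoulder near [427. 383.] tab top of shoulder [441. 359.]
0.04 foot near [389. 602.] shoulder near [424. 400.] tab top of shoulder [438. 376.]
tip near [452. 268.] [476. 230.] [410. 246.]
```

step_arm:
  plan:
    - [0, 0.05, 0, 0, 0]
    - [0, 0.11, 0, 0, 0]
    - [0, 0.17, 0, 0, 0]
    - [0, 0.23, 0, 0, 0]
    - [0, 0.29, 0, 0, 0]
    - [0, 0.33, 0, 0, 0]
    - [0, 0.35, 0, 0, 0]
    - [0, 0.35, 0, 0, 0]
    - [0, 0.35, 0, 0, 0]

```text
time_s: 6.83
tcp_pos: [0.5191, -0.2195, 0.2347]
eef_rot: [-179.9, 0.0, -138.0]
contact_force: [-0.1, 0.9, -1.6]
gripper_width: 0.0073
gripper_force: 40.0
```

step_arm:
  plan:
    - [0, 0, 0.02, 0, 0]
    - [0, 0, 0.04, 0, 0]
    - [0, 0, 0.055, 0, 0]
    - [0, 0, 0.064, 0, 0]
    - [0, 0, 0.068, 0, 0]
    - [0, 0, 0.068, 0, 0]
    - [0, 0, 0.068, 0, 0]

```text
time_s: 7.42
tcp_pos: [0.5185, -0.2195, 0.2169]
eef_rot: [180.0, -0.0, -138.0]
contact_force: [-0.0, -0.2, -1.5]
gripper_width: 0.0075
gripper_force: 40.0
```

step_arm:
  plan:
    - [0, 0, 0.005, 0, 0]
    - [0, 0, 0.01, 0, 0]
    - [0, 0, 0.01, 0, 0]
    - [0, 0, 0.01, 0, 0]

```text
time_s: 7.75
tcp_pos: [0.519, -0.2198, 0.2161]
eef_rot: [-179.9, 0.0, -138.0]
contact_force: [-2.6, 1.2, 7.9]
gripper_width: 0.0078
gripper_force: 40.0
```

Contact: the gauge's weight is now on the arm. Next I open gently to 24 mm and check.

step_arm:
  plan:
    - [0, 0, 0, 0, 10]
    - [0, 0, 0, 0, 13]
    - [0, 0, 0, 0, 17]
    - [0, 0, 0, 0, 21]
    - [0, 0, 0, 0, 24]
    - [0, 0, 0, 0, 24]
    - [0, 0, 0, 0, 24]
    - [0, 0, 0, 0, 24]
    - [0, 0, 0, 0, 24]

```text
time_s: 8.5
tcp_pos: [0.5184, -0.2194, 0.2145]
eef_rot: [180.0, -0.0, -138.0]
contact_force: [-0.0, 0.1, 0.3]
gripper_width: 0.0243
gripper_force: 0.0
```

step_arm:
  plan:
    - [0, 0, -0.04, 0, 24]
    - [0, 0, -0.1, 0, 24]
    - [0, 0, -0.2, 0, 24]
    - [0, 0, -0.3, 0, 24]
    - [0, 0, -0.4, 0, 24]
    - [0, 0, -0.5, 0, 24]
    - [0, 0, -0.5, 0, 24]
    - [0, 0, -0.5, 0, 24]
    - [0, 0, -0.5, 0, 24]
    - [0, 0, -0.5, 0, 24]

```text
time_s: 9.33
tcp_pos: [0.518, -0.2192, 0.3387]
eef_rot: [179.9, -0.0, -138.0]
contact_force: [0.6, -0.4, -0.5]
gripper_width: 0.0237
gripper_force: 0.0
```

Run:
```python
from h import *
i=eyes.capture("side")[:,:,::-1]
for _ in range(19): eyes.capture("side")
j=eyes.capture("side")[:,:,::-1]
k=[cv2.resize(q[190:350,190:297],(400,600),interpolation=cv2.INTER_CUBIC) for q in(i,j)]
cv2.imwrite("pics/m5.png",np.hstack(k)); print(np.abs(i[190:350,190:297].astype(int)-j[190:350,190:297]).mean())
```

```text
0.8785046728971962
```

View pics/m5.png

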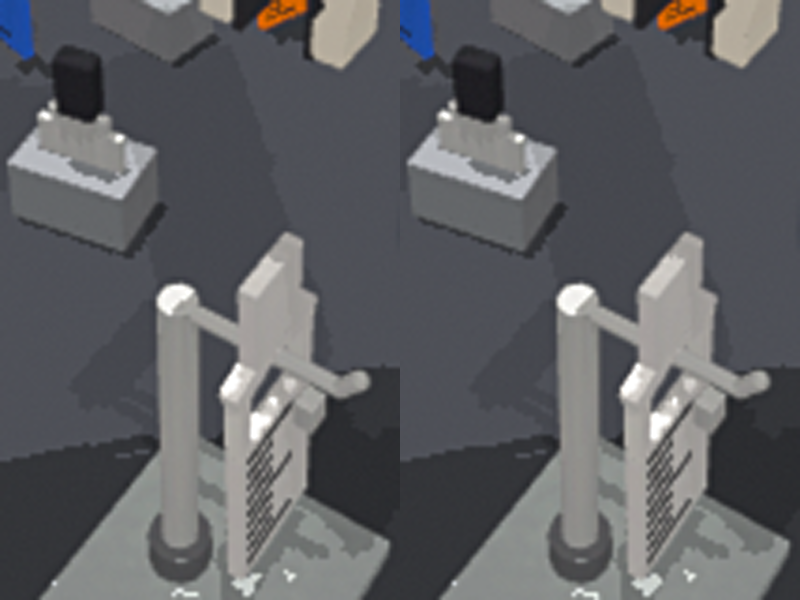

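The gauge hangs at rest on the arm at about (265,340), marked face outward. The two frames, 1 s apart, look the same, so I'm handing it in.

```bash
python3 -c "
from h import *
print(workorder.close_job())"
```

```text
the job is handed in; nothing more can be done
None
```

The gauge hangs at rest on the hook arm with its marked face outward and the gripper clear; the scraper and jar were not touched, and the job is handed in (the close call returned no verdict).

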